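# Put three soldering tips back into their own saddles

### The job

In the tip rack, each of the three soldering tip cartridges lies in another one's saddle: put every cartridge fully down into the saddle of the same colour as its collar. Use the empty grey saddle for parking on the way and leave it empty at the end; never lay or drop a cartridge on the bench or on the rack's base, and lower it into a saddle before letting go. Leave the dropper bottle and the dish of screws beside the rack alone.

Things in the scene. Friction and masses are not known exactly. Their poses are not given: they have to be found in the camera images.
- tip_red_mid (a point): Soldering tip cartridge with a red collar: a thin steel-coloured rod 110 mm long and 9 mm thick, about 12 to 15 g. Point: its centre, half-way along and half-way up. Its y axis runs along the rod, z up. It lies level along a saddle's slot and does not roll; pinch it across its 9 mm, from above, near the middle, between the two forks.
- tip_blue_mid (a point): Soldering tip cartridge with a blue collar: a thin steel-coloured rod 110 mm long and 9 mm thick, about 12 to 15 g. Point: its centre, half-way along and half-way up. Its y axis runs along the rod, z up. It lies level along a saddle's slot and does not roll; pinch it across its 9 mm, from above, near the middle, between the two forks.
- tip_yellow_mid (a point): Soldering tip cartridge with a yellow collar: a thin steel-coloured rod 110 mm long and 9 mm thick, about 12 to 15 g. Point: its centre, half-way along and half-way up. Its y axis runs along the rod, z up. It lies level along a saddle's slot and does not roll; pinch it across its 9 mm, from above, near the middle, between the two forks.
- seat_red (a point): Saddle of red plastic on the tip rack, home of the cartridge with the red collar. Point: where the centre of a fully seated cartridge lies, 38.5 mm above the bench. x axis along the slot, y across it, z up. Two forks 76 mm apart along x, 56 mm clear between them; slot floor 4.5 mm below the point and 14 mm wide, prong tips 10 mm above the point, 28 mm apart inside.
- seat_blue (a point): Saddle of blue plastic on the tip rack, home of the cartridge with the blue collar. Point: where the centre of a fully seated cartridge lies, 38.5 mm above the bench. x axis along the slot, y across it, z up. Two forks 76 mm apart along x, 56 mm clear between them; slot floor 4.5 mm below the point and 14 mm wide, prong tips 10 mm above the point, 28 mm apart inside.
- seat_yellow (a point): Saddle of yellow plastic on the tip rack, home of the cartridge with the yellow collar. Point: where the centre of a fully seated cartridge lies, 38.5 mm above the bench. x axis along the slot, y across it, z up. Two forks 76 mm apart along x, 56 mm clear between them; slot floor 4.5 mm below the point and 14 mm wide, prong tips 10 mm above the point, 28 mm apart inside.
- seat_grey (a point): Saddle of grey plastic on the tip rack, free at the start, the parking place, to be left empty. Point: where the centre of a fully seated cartridge lies, 38.5 mm above the bench. x axis along the slot, y across it, z up. Two forks 76 mm apart along x, 56 mm clear between them; slot floor 4.5 mm below the point and 14 mm wide, prong tips 10 mm above the point, 28 mm apart inside.
- rack: Fixed tip rack: dark base plate 124 x 262 mm, top 7 mm above the bench, two 13 mm high rails under the forks. Four saddles side by side along its y axis, 66 mm apart, slots along its x axis, colours in any order. Origin: centre of its underside. To its right a fixed microscope overhangs the bench (x over 0.45, y -0.14 to 0.02, from 0.16 m up; post and boom behind): pass in front of it.
- screw_dish_mid (a point): Small light-grey dish of screws, 54 mm across and 18 mm high, loose on the bench just in front of the rack: leave alone. Point: its centre, 9 mm above the bench.
- dropper_mid (a point): Small amber dropper bottle with a black top, 33 mm across and 102 mm high, standing loose behind the rack: leave alone. Point: its centre, 51 mm above the bench.
Mind the look-alikes: they are no part of the job. Leave any black look-alike of the part that bears tip_yellow_mid alone.

How it is judged:
On the way:
1. one of the cartridges is set down and let go in the grey saddle (((x of tip_red_mid in the frame of seat_grey between -0.015 and 0.015 m and y of tip_red_mid in the frame of seat_grey between -0.008 and 0.008 m and z of tip_red_mid in the frame of seat_grey between -0.005 and 0.005 m and contact force between the fingers and tip_red below 0.01 N) or (x of tip_blue_mid in the frame of seat_grey between -0.015 and 0.015 m and y of tip_blue_mid in the frame of seat_grey between -0.008 and 0.008 m and z of tip_blue_mid in the frame of seat_grey between -0.005 and 0.005 m and contact force between the fingers and tip_blue below 0.01 N) or (x of tip_yellow_mid in the frame of seat_grey between -0.015 and 0.015 m and y of tip_yellow_mid in the frame of seat_grey between -0.008 and 0.008 m and z of tip_yellow_mid in the frame of seat_grey between -0.005 and 0.005 m and contact force between the fingers and tip_yellow below 0.01 N))), for 0.2 s.
At the end, for the whole second after the job is handed in: Each of the three cartridges lies in the saddle of its collar's colour: within 15 mm along the slot, 8 mm across, 5 mm in height and 0.15 rad of the slot's direction, at rest; the grey saddle is thereby empty (x of tip_red_mid in the frame of seat_red between -0.015 and 0.015 m and y of tip_red_mid in the frame of seat_red between -0.008 and 0.008 m and z of tip_red_mid in the frame of seat_red between -0.005 and 0.005 m and angle between the y axis of tip_red_mid and the x axis of seat_red, either way round below 0.15 rad and linear speed of each of tip_red, tip_blue, tip_yellow below 0.02 m/s and x of tip_blue_mid in the frame of seat_blue between -0.015 and 0.015 m and y of tip_blue_mid in the frame of seat_blue between -0.008 and 0.008 m and z of tip_blue_mid in the frame of seat_blue between -0.005 and 0.005 m and angle between the y axis of tip_blue_mid and the x axis of seat_blue, either way round below 0.15 rad and x of tip_yellow_mid in the frame of seat_yellow between -0.015 and 0.015 m and y of tip_yellow_mid in the frame of seat_yellow between -0.008 and 0.008 m and z of tip_yellow_mid in the frame of seat_yellow between -0.005 and 0.005 m and angle between the y axis of tip_yellow_mid and the x axis of seat_yellow, either way round below 0.15 rad); the robot touches nothing.
It fails at once if a cartridge is laid or dropped on the bench or on the rack's base (height (world z) of any of tip_red_mid, tip_blue_mid, tip_yellow_mid below 0.022 m).
It fails at once if a cartridge is let go of well above its saddle (more than about 35 mm) ((height (world z) of tip_red_mid above 0.075 m and contact force between the fingers and tip_red below 0.01 N) or (height (world z) of tip_blue_mid above 0.075 m and contact force between the fingers and tip_blue below 0.01 N) or (height (world z) of tip_yellow_mid above 0.075 m and contact force between the fingers and tip_yellow below 0.01 N)).
It fails at once if the dish of screws is pushed away or knocked over (distance of screw_dish_mid from where it was at the start of the episode above 0.02 m).
It fails at once if the dropper bottle is pushed away or knocked over (distance of dropper_mid from where it was at the start of the episode above 0.02 m).
It also fails if it takes over 96 s, if anything falls off the work surface, if the arm or the gripper's body presses on something with over 40 N, if the wrist force passes 120 N, or if a joint passes its speed limit or range.

### The arm

A 7-joint arm with a two-finger parallel gripper is mounted at the origin on a cart in front of the work surface, level with it; the furniture and walls round the work are solid. World frame = base frame: x ahead of the robot, y to its left, z up, the work surface at z = 0. Lengths are in m, angles in rad, forces in N, time in s.
With the tool pointing down it reaches from about 0.4 to 0.85 m from the base axis. Payload 10.4 kg.
Tool frame: the origin (TCP) lies midway between the tips of the shut fingers; the grasp point (between the pads) lies 19 mm behind it; z points along the fingers, y is the line along which they close (so a half turn about z gives the same grasp; the last joint's range is limited). The gripper opens to 87 mm and grips with 3 to 60 N. Pads are 19 mm wide; open, the fingers measure 117 mm over their backs; the gripper's body (75 mm by 190 mm) begins 51 mm behind the grasp point.
Start: joints at [1.175, 0.332, -0.065, 1.46, 0.022, 1.35, -0.088], TCP at [0.228, -0.582, 0.223] pointing down, gripper open.
Joint ranges: [-2.6, 2.6], [-0.5, 2.12], [-1.47, 1.34], [0.16, 2.42], [-1.27, 4.41], [0.06, 2.06], [-2.6, 2.6]. Speed limits (rad/s): [2.22, 2.22, 2.79, 2.79, 3.14, 3.14, 3.14].

### API

Orientations are given as a unit quaternion [x, y, z, w].
In Python, from bench import r gives the robot as it stands.
- The arm moves only by the tool arm_command, never from a script. Its arguments are lists of equal length, an entry for each row: "xyz": the shift along the world's x, y, z in m, a list of three; "rot": the turn, a rotation vector about the world's x, y, z in rad, a list of three. In form: {"xyz": [[tx, ty, tz], ...], "rot": [[ax, ay, az], ...]}. A call has 1 to 20 rows; each row is the pose to reach, as a shift and turn from the pose commanded when the call began; what a row does not reach only later rows make up. A row lasts 1/12 s, in which the tool goes at most 41.7 mm and 7.16 degrees, less where a joint would pass 70% of its speed; a pose out of reach is approached as far as the arm can. A call with a gripper value outside its range is refused whole. "grip" is the opening, from 0 (shut) to 1 (fully open), set as the call begins (left out, the last holds). The fingers move at their own pace and stop on an object; "squeeze" is the grip in N (left out, the last holds). Time passes only in rows, so rows that repeat a pose let the fingers close. It gives the time, the measured TCP pose, the force, the opening and the grip force at its end, in the units of the state.
- r.read_state(): the state, without advancing time (a new reading comes with each control period).
- r.camera(name): name is "scene" or "top" or "wrist"; returns the picture (480x640x3 uint8, red, green, blue); there is no depth.
- r.camera_model(name): a dict with "fx", "fy", "cx", "cy" (pixels), "T" (4x4, takes a point from camera to world coordinates). Camera axes: x right, y up, looking along -z (the intrinsics and any distortion apply to the point x, -y, -z); pixel columns grow to the right and rows downward; lengths in m; the calibration is good to about 2 mm. A picture is of the moment at which its call begins: read the wrist's pose just before it. camera_model takes no time and is no camera call; for the wrist camera it gives the pose at the moment of the call.
- r.close_job(): hands the job in; it is judged then, once.
Trained networks look in the newest picture that a camera, given by its name, has taken for a name from the list of things; names that differ only in an ending like _2 or _b are one class to them, and where a whole thing is asked for, a point or a joint stands for the part that bears it (a point fixed in the world has none). Each returns a list of dicts, best first, with "conf" (0 to 1); they miss things now and then, are a little off and sometimes report something else, mostly with a low value. They report only what shows in the picture. A call takes as long as a camera call. They do not tell look-alikes from the thing itself.
- r.look_for(label, camera): "at" ([x, y, z] in m, in the coordinates of the camera as it stood for that picture, good to about 4 mm: the middle of the surface that is visible of it).
- r.spot_point(label, camera): "at" ([x, y, z] in m, in the coordinates of the camera as it stood for that picture, good to about 4 mm: a listed point, or the origin of a listed thing).
The state is a dict: "time": time; "joint_positions": joint angles; "joint_vel": joint speeds; "joint_torque": joint torques, N m; "ee_pos": TCP position; "eef_rot": TCP orientation; "ft_force": force on the tool from outside, world axes, zero at the start; "torque": the same for the moment, N m; "width": finger opening in m; "grip_force": force on a finger pad.
Only numpy, scipy, OpenCV 4.12 (cv2) and the standard library are available. Lean on these libraries where they do the work, as an engineer would, in place of code of your own. Each camera call takes 0.05 s, during which the arm holds its last target. There are 200 camera calls.

## Working session

There is one attempt and no reset: what is moved stays moved. The work goes in short steps, Python scripts to look and compute and a tool call to move; the robot and the scene stay as the last step left them, time stands still between calls to the robot, and variables do not carry over. Pictures are saved under pics/ and viewed, at most 14 in all, crops included, and the job is handed in when it is done.

Besides the shell and the picture viewer there is one more tool, called after "Call:" as name(argument=value, ...) on one line, values as JSON. arm_command: Moves the arm, as the interface text tells. Its arguments: {"type":"object","properties":{"xyz":{"type":"array"},"rot":{"type":"array"},"grip":{"type":"number"},"squeeze":{"type":"number"}},"required":["xyz","rot"]}

```bash
mkdir -p pics; cat > h.py <<'E'
from bench import r
import numpy as np, cv2
L=['tip_red_mid','tip_blue_mid','tip_yellow_mid','seat_red','seat_blue','seat_yellow','seat_grey','screw_dish_mid','dropper_mid']
def snap(c,f):
    M=r.camera_model(c); im=r.camera(c); cv2.imwrite('pics/'+f,im[:,:,::-1]); return M,im
def pts(c,M,labels=L,n=2,fn=None):
    T=np.array(M['T'])
    for l in labels:
        for d in (fn or r.spot_point)(l,c)[:n]:
            a=np.array(d['at']); w=T@np.r_[a,1]
            u=M['cx']+M['fx']*a[0]/-a[2]; v=M['cy']+M['fy']*-a[1]/-a[2]
            print(c,l,round(d['conf'],2),w[:3].round(4),'px',int(u),int(v))
E
python3 - <<'E'
from h import *
s=r.read_state(); print(s['time'],s['ee_pos'],s['eef_rot'],s['width'])
for c in ('scene','top'):
    M,_=snap(c,c+'0.png'); pts(c,M); print({k:v for k,v in M.items() if k!='T'})
    print(np.array(M['T']).round(3))
E
```

```text
0.0 [ 0.22748916 -0.581708    0.22174898] [ 9.82680956e-01  1.85304153e-01 -1.56288239e-04 -6.96202000e-04] 0.08708958182585454
scene tip_red_mid 0.61 [0.5133 0.2541 0.0372] px 293 269
scene tip_blue_mid 0.78 [0.4704 0.382  0.0374] px 226 233
scene tip_yellow_mid 0.78 [0.4912 0.3179 0.0335] px 258 253
scene tip_yellow_mid 0.78 [0.7148 0.3829 0.0011] px 365 208
scene seat_red 0.62 [0.492  0.3207 0.0361] px 258 250
scene seat_blue 0.58 [0.508  0.2627 0.0392] px 287 266
scene seat_yellow 0.69 [0.4159 0.2303 0.0079] px 235 321
scene seat_yellow 0.65 [0.4711 0.3856 0.0374] px 226 232
scene seat_grey 0.76 [0.5277 0.1925 0.0405] px 326 289
scene screw_dish_mid 0.87 [0.4139 0.23   0.0071] px 234 322
scene dropper_mid 0.67 [0.6063 0.3985 0.0507] px 302 196
{'fx': 611.2916144629247, 'fy': 611.2916144629247, 'cx': 318.2139547733817, 'cy': 239.20605823885637}
[[ 0.869  0.293 -0.4    0.227]
 [-0.495  0.48  -0.724 -0.335]
 [-0.02   0.827  0.562  0.53 ]
 [ 0.     0.     0.     1.   ]]
top tip_red_mid 0.66 [0.4149 0.2331 0.0101] px 370 339
top tip_red_mid 0.62 [0.5102 0.2566 0.0394] px 357 284
top tip_blue_mid 0.61 [0.4708 0.3812 0.0374] px 284 307
top tip_yellow_mid 0.71 [0.492  0.3203 0.0407] px 319 295
top tip_yellow_mid 0.59 [0.7115 0.3786 0.001 ] px 288 172
top seat_grey 0.61 [0.5042 0.2885 0.0009] px 338 287
top screw_dish_mid 0.74 [0.4179 0.231  0.0107] px 371 337
top dropper_mid 0.54 [0.6053 0.398  0.0493] px 274 228
{'fx': 515.3686924559092, 'fy': 515.3686924559092, 'cx': 324.0995980936597, 'cy': 237.39683811275395}
[[-0.001  0.997 -0.08   0.52 ]
 [-1.    -0.002 -0.012  0.302]
 [-0.012  0.08   0.997  0.921]
 [ 0.     0.     0.     1.   ]]
```

```bash
python3 - <<'E'
import cv2
a=cv2.imread('pics/scene0.png');b=cv2.imread('pics/top0.png')
cv2.imwrite('pics/crop.png',cv2.hconcat([cv2.resize(a[170:370,180:400],(440,400)),cv2.resize(b[160:360,240:420],(360,400))]))
E
```

```text
(no output)
```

View pics/crop.png

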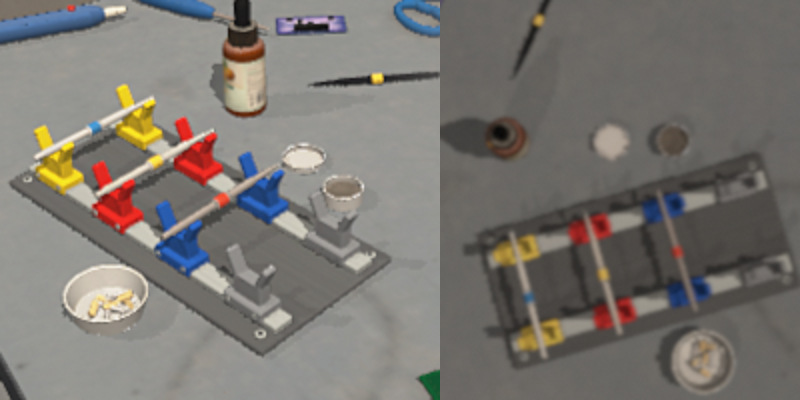

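View pics/scene0.png

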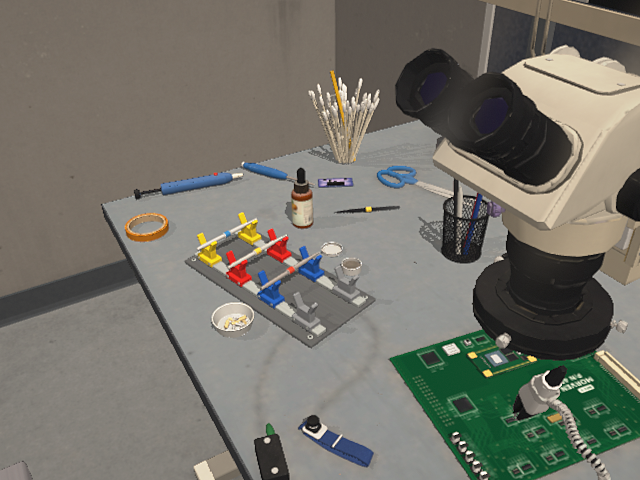

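The saddles run yellow, red, blue, grey from left to right. They hold the blue, yellow and red cartridges, and grey is empty. The black look-alike lies behind the rack at about scene px (365,208). The slot direction is about 0.292 rad. The order will be red to grey, blue to blue, yellow to yellow, then red to red.

Call:
arm_command(xyz=[[0.018,0.036,0.005],[0.035,0.072,0.01],[0.052,0.107,0.015],[0.07,0.143,0.02],[0.087,0.179,0.024],[0.104,0.214,0.028],[0.122,0.25,0.032],[0.14,0.286,0.036],[0.157,0.322,0.04],[0.157,0.322,0.04]], rot=[[0,0,-0.08],[0,0,-0.08],[0,0,-0.08],[0,0,-0.08],[0,0,-0.08],[0,0,-0.08],[0,0,-0.08],[0,0,-0.08],[0,0,-0.08],[0,0,-0.08]], grip=0.5)

```text
time: 1.83
ee_pos: [0.3887, -0.253, 0.264]
eef_rot: [0.989, 0.151, 0.001, 0.0]
ft_force: [0.5, 0.3, 0.2]
width: 0.044
grip_force: 0.0
```

Call:
arm_command(xyz=[[0,0.04,0],[0,0.08,0],[0,0.12,0],[0,0.16,0],[0,0.2,0],[0,0.24,0],[0,0.28,0],[0,0.32,0],[0,0.36,0],[0.025,0.39,0],[0.05,0.42,-0.01],[0.075,0.45,-0.02],[0.1,0.48,-0.03],[0.125,0.518,-0.04],[0.125,0.518,-0.04],[0.125,0.518,-0.04]], rot=[[0,0,0],[0,0,0],[0,0,0],[0,0,0],[0,0,0],[0,0,0],[0,0,0],[0,0,0],[0,0,0],[0,0,0],[0,0,0],[0,0,0],[0,0,0],[0,0,0],[0,0,0],[0,0,0]])

```text
time: 3.17
ee_pos: [0.5091, 0.2603, 0.2204]
eef_rot: [0.989, 0.148, -0.002, -0.001]
ft_force: [-1.0, 0.0, -0.2]
width: 0.0436
grip_force: 0.0
```

```bash
python3 - <<'E'
from h import *
s=r.read_state(); print(s['time'],s['ee_pos'],s['eef_rot'],s['joint_positions'])
M,_=snap('wrist','w1.png'); pts('wrist',M,L[:7]); print(np.array(M['T']).round(3),M['fx'])
E
```

```text
3.1667 [0.50911534 0.26027392 0.22041595] [ 0.98901534  0.14778749 -0.00230501 -0.0014814 ] [ 0.24718107  0.3761532  -0.99627781  1.5665787   0.31466448  1.37579492
 -2.053417  ]
wrist tip_red_mid 0.63 [0.5101 0.2605 0.0449] px 320 218
wrist tip_blue_mid 0.67 [0.4725 0.3837 0.0396] px 167 217
wrist tip_yellow_mid 0.6 [0.4904 0.3152 0.0387] px 252 220
[[ 0.292  0.924  0.246  0.576]
 [-0.956  0.283  0.072  0.28 ]
 [-0.003 -0.256  0.967  0.382]
 [ 0.     0.     0.     1.   ]] 414.0216006689195
```

View pics/w1.png

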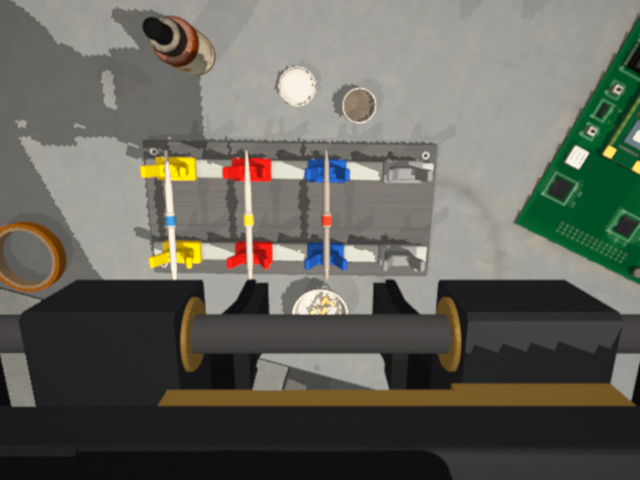

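Wrist view: red collar at (326,220), yellow at (248,220) and blue at (170,220). The forks sit at y≈170 and y≈255, with grey at (408,172)/(403,260). The dish is at (320,305), in front of the rack.

```bash
cat >> h.py <<'E'
def ray(M,u,v,z):
    T=np.array(M['T']); d=T[:3,:3]@np.array([(u-M['cx'])/M['fx'],-(v-M['cy'])/M['fy'],-1]); o=T[:3,3]
    return (o+d*(z-o[2])/d[2])
def tri(M1,p1,M2,p2):
    A=[];b=[]
    for M,p in((M1,p1),(M2,p2)):
        o=np.array(M['T'])[:3,3]; d=ray(M,*p,0)-o; d/=np.linalg.norm(d); P=np.eye(3)-np.outer(d,d); A.append(P); b.append(P@o)
    return np.linalg.lstsq(np.vstack(A),np.hstack(b),rcond=None)[0]
def blobs(im,col,mn=8):
    h=cv2.cvtColor(im,cv2.COLOR_RGB2HSV).astype(int); H,S,V=h[...,0],h[...,1],h[...,2]
    m={'red':((H<6)|(H>174)),'blue':(H>100)&(H<125),'yellow':(H>20)&(H<33)}[col]&(S>130)&(V>60)
    n,_,st,c=cv2.connectedComponentsWithStats(m.astype('uint8'))
    return [(c[i].round(1).tolist(),int(st[i,4])) for i in range(1,n) if st[i,4]>=mn]
E
python3 - <<'E'
from h import *
M=r.camera_model('wrist'); im=cv2.imread('pics/w1.png')[:,:,::-1]
MS=r.camera_model('scene'); ims=cv2.imread('pics/scene0.png')[:,:,::-1].copy()
for c in('red','blue','yellow'):
    print(c,[ (b,ray(M,*b[0],.0385).round(4)[:2].tolist()) for b in blobs(im[:290,120:450].copy(),c) for b in [([b[0][0]+120,b[0][1]],b[1])]])
    print('  scene',[b for b in blobs(ims[200:320,190:360].copy(),c,4)])
for n,p in dict(r1=(326,152),r2=(327,277),y1=(247,152),y2=(250,278),b1=(167,152),b2=(174,278),g1=(408,172),g2=(403,258)).items(): print(n,ray(M,*p,.0385).round(4)[:2])
w=im[130:285,130:450]; cv2.imwrite('pics/wc.png',cv2.resize(w[:,:,::-1],(800,388),interpolation=cv2.INTER_CUBIC))
E
```

```text
red [(([259.6, 169.2], 522), [0.5358, 0.3163]), (([235.1, 169.9], 413), [0.5294, 0.3356]), (([326.4, 220.2], 86), [0.5105, 0.2508]), (([237.4, 255.4], 352), [0.4583, 0.3161]), (([262.3, 253.3], 483), [0.4663, 0.2958])]
  scene [([81.6, 34.4], 69), ([89.1, 50.3], 352), ([40.4, 56.8], 85), ([49.1, 73.5], 368), ([100.8, 69.5], 33)]
blue [(([314.5, 170.3], 378), [0.548, 0.2725]), (([338.2, 170.7], 400), [0.5533, 0.2535]), (([170.3, 220.6], 76), [0.472, 0.3784]), (([314.0, 254.9], 378), [0.4779, 0.2522]), (([337.4, 255.5], 339), [0.4832, 0.2325])]
  scene [([37.1, 33.1], 21), ([113.6, 52.1], 74), ([121.5, 68.9], 365), ([72.6, 77.1], 87), ([81.4, 94.4], 375)]
yellow [(([154.0, 169.3], 408), [0.5107, 0.4]), (([182.2, 168.0], 650), [0.5184, 0.3779]), (([248.3, 219.8], 86), [0.4917, 0.3148]), (([160.3, 256.4], 305), [0.4381, 0.3804]), (([188.5, 252.0], 616), [0.4491, 0.3577])]
  scene [([52.0, 17.8], 66), ([59.5, 33.1], 322), ([11.2, 38.2], 69), ([19.7, 54.5], 343), ([67.7, 50.2], 25)]
r1 [0.5649 0.2676]
r2 [0.4616 0.2354]
y1 [0.5463 0.3297]
y2 [0.4412 0.3005]
b1 [0.5275 0.3925]
b2 [0.4219 0.3649]
g1 [0.5689 0.1977]
g2 [0.4975 0.1768]
```

View pics/wc.png

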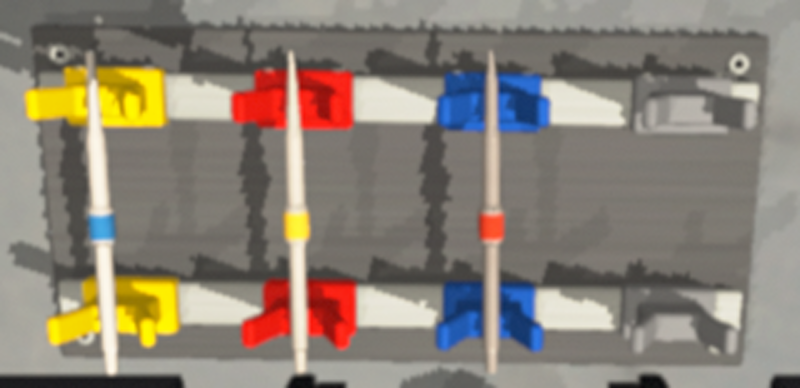

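```bash
python3 - <<'E'
from h import *
M=r.camera_model('wrist');S=r.camera_model('scene');T=r.camera_model('top')
print(M.keys())
t=cv2.imread('pics/top0.png')[:,:,::-1].copy()
for c in('red','blue','yellow'): print(c,[([b[0][0]+260,b[0][1]+250],b[1]) for b in blobs(t[250:350,260:380].copy(),c,3)])
W=dict(red=(326.4,220.2),blue=(170.3,220.6),yellow=(248.3,219.8)); C=dict(red=(290.8,269.5),blue=(227.1,233.1),yellow=(257.7,250.2))
for k in W: print(k,tri(M,W[k],S,C[k]).round(4),'scene@z',ray(S,*C[k],.0385).round(4))
s=r.read_state(); print(s['ee_pos'],s['time'])
def px(M,P):
    T=np.array(M['T']); c=T[:3,:3].T@(P-T[:3,3]); return (M['cx']-M['fx']*c[0]/c[2], M['cy']+M['fy']*c[1]/c[2])
print(px(M,np.array([*s['ee_pos'][:2],.0385])))
E
```

```text
dict_keys(['fx', 'fy', 'cx', 'cy', 'T'])
red [([320.0, 272.6], 100), ([309.0, 275.8], 96), ([358.1, 285.4], 23), ([332.4, 314.8], 97), ([320.8, 318.1], 93)]
blue [([356.6, 261.8], 76), ([345.6, 265.2], 73), ([369.8, 303.9], 65), ([358.3, 307.1], 80), ([283.8, 308.4], 5)]
yellow [([283.5, 283.5], 94), ([271.8, 286.5], 86), ([321.6, 296.6], 11), ([295.5, 325.6], 99), ([283.4, 329.4], 78)]
red [0.5097 0.2516 0.0406] scene@z [0.5097 0.255  0.0385]
blue [0.4711 0.379  0.0394] scene@z [0.4709 0.3815 0.0385]
yellow [0.4909 0.3154 0.0402] scene@z [0.4908 0.3188 0.0385]
[0.50996406 0.25675749 0.22353826] 3.5667
(np.float64(319.51992396523457), np.float64(218.82136886847323))
```

Call:
arm_command(xyz=[[0,-0.002,-0.04],[0,-0.002,-0.08],[0,-0.002,-0.12],[0,-0.002,-0.15],[0,-0.002,-0.175],[0,-0.002,-0.195],[0,-0.002,-0.202],[0,-0.002,-0.202],[0,-0.002,-0.202],[0,-0.002,-0.202]], rot=[[0,0,-0.01],[0,0,-0.01],[0,0,-0.01],[0,0,-0.01],[0,0,-0.01],[0,0,-0.01],[0,0,-0.01],[0,0,-0.01],[0,0,-0.01],[0,0,-0.01]], squeeze=15)

```text
time: 4.4
ee_pos: [0.5107, 0.2563, 0.0223]
eef_rot: [0.99, 0.141, 0.001, -0.0]
ft_force: [0.0, 0.5, 0.8]
width: 0.0436
grip_force: 0.0
```

Call:
arm_command(xyz=[[0,-0.001,-0.001],[0,-0.001,-0.001],[0,-0.001,-0.001],[0,-0.001,-0.001],[0,-0.001,-0.001],[0,-0.001,-0.001]], rot=[[0,0,0],[0,0,0],[0,0,0],[0,0,0],[0,0,0],[0,0,0]], grip=0.0)

```text
time: 4.9
ee_pos: [0.5097, 0.2549, 0.0196]
eef_rot: [0.99, 0.141, 0.0, 0.0]
ft_force: [0.3, 0.5, 0.3]
width: 0.0112
grip_force: 0.0
```

Call:
arm_command(xyz=[[0,0,0],[0,0,0],[0,0,0],[0,0,0]], rot=[[0,0,0],[0,0,0],[0,0,0],[0,0,0]])

```text
time: 5.23
ee_pos: [0.5097, 0.255, 0.0196]
eef_rot: [0.99, 0.141, 0.0, 0.0]
ft_force: [-0.7, -0.7, 0.9]
width: 0.0081
grip_force: 15.0
```

Call:
arm_command(xyz=[[0,0,0.015],[0,0,0.035],[0,0,0.045],[0,0,0.045],[0.006,-0.021,0.045],[0.012,-0.042,0.045],[0.0185,-0.063,0.045],[0.0185,-0.063,0.045],[0.0185,-0.063,0.045],[0.0185,-0.063,0.045]], rot=[[0,0,0],[0,0,0],[0,0,0],[0,0,0],[0,0,0],[0,0,0],[0,0,0],[0,0,0],[0,0,0],[0,0,0]])

```text
time: 6.07
ee_pos: [0.5278, 0.1924, 0.0644]
eef_rot: [0.99, 0.141, -0.0, -0.0]
ft_force: [-0.3, 0.1, -0.7]
width: 0.008
grip_force: 15.0
```

```bash
python3 - <<'E'
from h import *
s=r.read_state(); print(s['ee_pos'],s['grip_force'],s['width'])
snap('wrist','w2.png');snap('scene','s2.png')
a=cv2.imread('pics/s2.png')[190:370,180:400];b=cv2.imread('pics/w2.png')[100:420,120:520]
cv2.imwrite('pics/c2.png',cv2.hconcat([cv2.resize(a,(390,320)),b]))
E
```

```text
[0.52778498 0.19236658 0.06438533] 15.000143218785524 0.008049170561259348
```

View pics/c2.png

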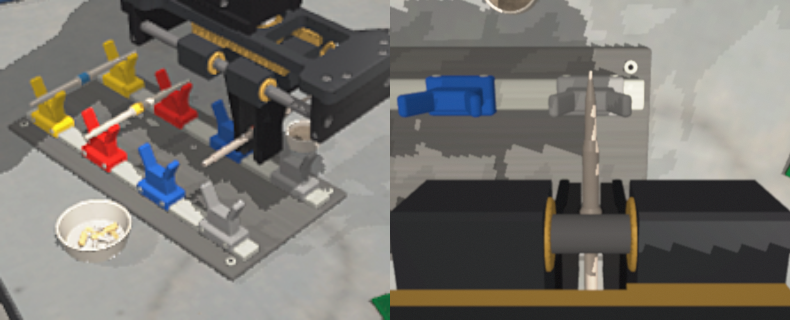

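The rod is held level above the grey saddle and lined up with its fork at wrist crop (590,98). I'll lower it now.

Call:
arm_command(xyz=[[0,0,-0.015],[0,0,-0.03],[0,0,-0.039],[0,0,-0.044],[0,0,-0.044],[0,0,-0.044],[0,0,-0.044]], rot=[[0,0,0],[0,0,0],[0,0,0],[0,0,0],[0,0,0],[0,0,0],[0,0,0]])

```text
time: 6.75
ee_pos: [0.528, 0.1921, 0.0203]
eef_rot: [0.99, 0.141, -0.0, -0.0]
ft_force: [-0.3, -0.3, 0.1]
width: 0.0079
grip_force: 15.0
```

Call:
arm_command(xyz=[[0,0,0],[0,0,0],[0,0,0],[0,0,0],[0,0,0],[0,0,0],[0,0,0]], rot=[[0,0,0],[0,0,0],[0,0,0],[0,0,0],[0,0,0],[0,0,0],[0,0,0]], grip=0.45)

```text
time: 7.33
ee_pos: [0.5282, 0.1919, 0.0206]
eef_rot: [0.99, 0.141, 0.0, 0.0]
ft_force: [0.4, 0.1, 0.2]
width: 0.0382
grip_force: 0.0
```

Call:
arm_command(xyz=[[0,0,0.03],[0,0,0.07],[0,0,0.1],[-0.01,0.034,0.12],[-0.02,0.068,0.13],[-0.03,0.102,0.13],[-0.04,0.136,0.13],[-0.05,0.169,0.13],[-0.056,0.1895,0.13],[-0.056,0.1895,0.13],[-0.056,0.1895,0.13],[-0.056,0.1895,0.13]], rot=[[0,0,0],[0,0,0],[0,0,0],[0,0,0],[0,0,0],[0,0,0],[0,0,0],[0,0,0],[0,0,0],[0,0,0],[0,0,0],[0,0,0]])

```text
time: 8.33
ee_pos: [0.4727, 0.3805, 0.1503]
eef_rot: [0.99, 0.141, -0.0, 0.0]
ft_force: [0.4, -1.1, -0.6]
width: 0.0392
grip_force: 0.0
```

```bash
python3 - <<'E'
from h import *
s=r.read_state(); print(s['ee_pos'])
M,w=snap('wrist','w3.png');S,i=snap('scene','s3.png')
for c in ('red','blue','yellow'):
    print(c,[(b,ray(M,*b[0],.0395).round(4)[:2].tolist()) for b in blobs(w,c) if b[0][1]<300 and b[1]<700])
a=i[190:370,180:400][:,:,::-1];b=w[60:380,120:520][:,:,::-1]
cv2.imwrite('pics/c3.png',cv2.hconcat([cv2.resize(a,(390,320)),b]))
E
```

```text
[0.47268065 0.38051281 0.15032015]
red [(([26.3, 50.8], 125), [0.5368, 0.5846]), (([432.1, 179.1], 608), [0.5325, 0.3211]), (([607.7, 239.6], 167), [0.5272, 0.1922]), (([396.1, 276.6], 621), [0.462, 0.322]), (([421.6, 279.9], 365), [0.4646, 0.3042])]
blue [(([316.9, 242.9], 108), [0.47, 0.3817]), (([491.6, 272.1], 674), [0.4836, 0.2594])]
yellow [(([341.5, 50.6], 8), [0.5903, 0.4007]), (([331.6, 178.2], 653), [0.5147, 0.3846]), (([413.8, 240.8], 141), [0.4897, 0.3188]), (([302.2, 281.9], 625), [0.4401, 0.3838]), (([331.6, 281.4], 663), [0.4461, 0.3642])]
```

View pics/c3.png

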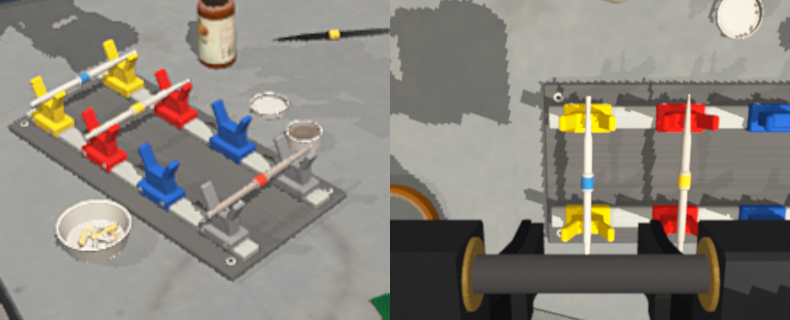

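Red sits properly in grey, with its collar at scene crop (262,180). The blue collar is at wrist (317,243), just under the gripper.

Call:
arm_command(xyz=[[-0.002,0.001,-0.04],[-0.002,0.001,-0.075],[-0.002,0.001,-0.105],[-0.002,0.001,-0.125],[-0.002,0.001,-0.131],[-0.002,0.001,-0.131],[-0.002,0.001,-0.131],[-0.002,0.001,-0.131]], rot=[[0,0,0],[0,0,0],[0,0,0],[0,0,0],[0,0,0],[0,0,0],[0,0,0],[0,0,0]])

```text
time: 9.1
ee_pos: [0.4712, 0.3829, 0.0214]
eef_rot: [0.99, 0.141, 0.001, -0.001]
ft_force: [-0.5, 0.2, 0.1]
width: 0.0392
grip_force: 0.0
```

Call:
arm_command(xyz=[[0,0,0],[0,0,0],[0,0,0],[0,0,0],[0,0,0],[0,0,0],[0,0,0],[0,0,0],[0,0,0],[0,0,0]], rot=[[0,0,0],[0,0,0],[0,0,0],[0,0,0],[0,0,0],[0,0,0],[0,0,0],[0,0,0],[0,0,0],[0,0,0]], grip=0.0)

```text
time: 9.93
ee_pos: [0.4702, 0.3825, 0.0197]
eef_rot: [0.99, 0.141, 0.0, 0.0]
ft_force: [-0.1, -0.4, 1.8]
width: 0.0079
grip_force: 15.0
```

Call:
arm_command(xyz=[[0,0,0.02],[0,0,0.045],[0,0,0.06],[0,0,0.065],[0.0095,-0.032,0.065],[0.019,-0.0635,0.065],[0.0285,-0.095,0.065],[0.038,-0.127,0.065],[0.038,-0.127,0.065],[0.038,-0.127,0.065],[0.038,-0.127,0.065]], rot=[[0,0,0],[0,0,0],[0,0,0],[0,0,0],[0,0,0],[0,0,0],[0,0,0],[0,0,0],[0,0,0],[0,0,0],[0,0,0]])

```text
time: 10.85
ee_pos: [0.5078, 0.2557, 0.0842]
eef_rot: [0.99, 0.141, -0.0, -0.0]
ft_force: [0.2, -0.1, -0.4]
width: 0.0081
grip_force: 15.0
```

Call:
arm_command(xyz=[[0,0,-0.03],[0,0,-0.05],[0,0,-0.06],[0,0,-0.064],[0,0,-0.064],[0,0,-0.064],[0,0,-0.064]], rot=[[0,0,0],[0,0,0],[0,0,0],[0,0,0],[0,0,0],[0,0,0],[0,0,0]])

```text
time: 11.43
ee_pos: [0.5084, 0.2564, 0.0214]
eef_rot: [0.99, 0.141, 0.001, -0.0]
ft_force: [-0.3, -0.6, 0.5]
width: 0.0081
grip_force: 15.0
```

Within 1–2 mm of the slot, with no contact force. I'll release, then go over yellow at (.490,.319).

Call:
arm_command(xyz=[[0,0,0],[0,0,0],[0,0,0],[0,0,0],[0,0,0],[0,0,0],[0,0,0]], rot=[[0,0,0],[0,0,0],[0,0,0],[0,0,0],[0,0,0],[0,0,0],[0,0,0]], grip=0.45)

```text
time: 12.02
ee_pos: [0.5082, 0.2554, 0.0206]
eef_rot: [0.99, 0.141, 0.0, 0.0]
ft_force: [-1.0, -0.0, -0.3]
width: 0.0376
grip_force: 0.0
```

Call:
arm_command(xyz=[[0,0,0.03],[0,0,0.065],[0,0,0.1],[0,0,0.13],[-0.009,0.031,0.13],[-0.018,0.063,0.13],[-0.018,0.063,0.13],[-0.018,0.063,0.13],[-0.018,0.063,0.13]], rot=[[0,0,0],[0,0,0],[0,0,0],[0,0,0],[0,0,0],[0,0,0],[0,0,0],[0,0,0],[0,0,0]])

```text
time: 12.77
ee_pos: [0.4902, 0.3181, 0.1503]
eef_rot: [0.99, 0.141, -0.0, 0.0]
ft_force: [0.2, 0.4, 0.8]
width: 0.0392
grip_force: 0.0
```

```bash
python3 - <<'E'
from h import *
s=r.read_state(); print(s['ee_pos'],s['width'])
M,w=snap('wrist','w4.png');S,i=snap('scene','s4.png')
for c in ('red','blue','yellow'):
    print(c,[(b,ray(M,*b[0],.0395).round(4)[:2].tolist()) for b in blobs(w,c) if b[0][1]<300 and b[1]<200])
a=i[190:370,180:400][:,:,::-1];b=w[60:380,120:520][:,:,::-1]
cv2.imwrite('pics/c4.png',cv2.hconcat([cv2.resize(a,(390,320)),b]))
E
```

```text
[0.49016424 0.31807651 0.15028286] 0.03921894465734708
red [(([512.5, 238.8], 130), [0.5273, 0.1924])]
blue [(([414.6, 239.8], 100), [0.5081, 0.2561])]
yellow [(([318.7, 240.1], 134), [0.4897, 0.3187])]
```

View pics/c4.png

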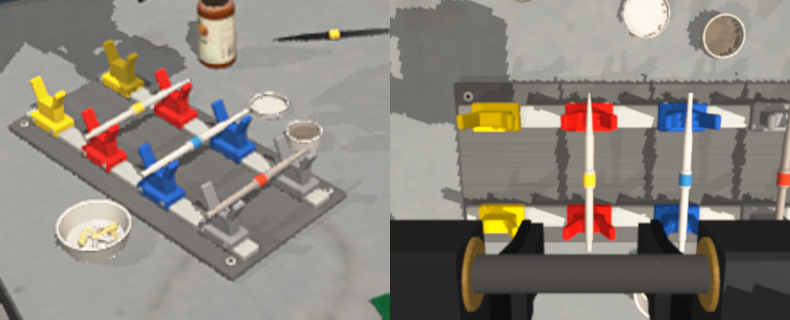

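Blue now lies in the blue saddle, with its collar at wrist (415,240). The yellow collar at (319,240) is right under the gripper.

Call:
arm_command(xyz=[[0,0,-0.04],[0,0,-0.075],[0,0,-0.105],[0,0,-0.125],[0,0,-0.131],[0,0,-0.131],[0,0,-0.131],[0,0,-0.131]], rot=[[0,0,0],[0,0,0],[0,0,0],[0,0,0],[0,0,0],[0,0,0],[0,0,0],[0,0,0]])

```text
time: 13.53
ee_pos: [0.4912, 0.3189, 0.0213]
eef_rot: [0.99, 0.141, 0.001, -0.0]
ft_force: [-0.2, -0.1, 1.0]
width: 0.0391
grip_force: 0.0
```

Call:
arm_command(xyz=[[0,0,0],[0,0,0],[0,0,0],[0,0,0],[0,0,0],[0,0,0],[0,0,0],[0,0,0],[0,0,0],[0,0,0]], rot=[[0,0,0],[0,0,0],[0,0,0],[0,0,0],[0,0,0],[0,0,0],[0,0,0],[0,0,0],[0,0,0],[0,0,0]], grip=0.0)

```text
time: 14.37
ee_pos: [0.4902, 0.3184, 0.0197]
eef_rot: [0.99, 0.141, 0.0, 0.0]
ft_force: [0.0, -0.8, 2.2]
width: 0.0081
grip_force: 15.0
```

Call:
arm_command(xyz=[[0,0,0.02],[0,0,0.04],[0,0,0.045],[0,0,0.045],[-0.009,0.032,0.045],[-0.019,0.063,0.045],[-0.019,0.063,0.045],[-0.019,0.063,0.045],[-0.019,0.063,0.045]], rot=[[0,0,0],[0,0,0],[0,0,0],[0,0,0],[0,0,0],[0,0,0],[0,0,0],[0,0,0],[0,0,0]])

```text
time: 15.12
ee_pos: [0.4709, 0.3808, 0.0634]
eef_rot: [0.99, 0.141, -0.001, 0.001]
ft_force: [0.4, -0.0, 0.5]
width: 0.0076
grip_force: 15.0
```

Call:
arm_command(xyz=[[0,0.001,-0.015],[0,0.001,-0.03],[0,0.001,-0.04],[0,0.001,-0.044],[0,0.001,-0.044],[0,0.001,-0.044],[0,0.001,-0.044]], rot=[[0,0,0],[0,0,0],[0,0,0],[0,0,0],[0,0,0],[0,0,0],[0,0,0]])

```text
time: 15.7
ee_pos: [0.4711, 0.3821, 0.02]
eef_rot: [0.99, 0.141, -0.0, 0.0]
ft_force: [-0.6, -0.4, -1.2]
width: 0.0078
grip_force: 15.0
```

Call:
arm_command(xyz=[[0,0,0],[0,0,0],[0,0,0],[0,0,0],[0,0,0],[0,0,0],[0,0,0]], rot=[[0,0,0],[0,0,0],[0,0,0],[0,0,0],[0,0,0],[0,0,0],[0,0,0]], grip=0.45)

```text
time: 16.28
ee_pos: [0.4712, 0.3824, 0.0206]
eef_rot: [0.99, 0.141, 0.0, 0.0]
ft_force: [0.5, 0.2, 0.3]
width: 0.0379
grip_force: 0.0
```

Call:
arm_command(xyz=[[0,0,0.03],[0,0,0.065],[0,0,0.1],[0,0,0.13],[0.01,-0.034,0.13],[0.02,-0.068,0.13],[0.03,-0.102,0.13],[0.04,-0.136,0.13],[0.05,-0.168,0.13],[0.0565,-0.19,0.13],[0.0565,-0.19,0.13],[0.0565,-0.19,0.13],[0.0565,-0.19,0.13]], rot=[[0,0,0],[0,0,0],[0,0,0],[0,0,0],[0,0,0],[0,0,0],[0,0,0],[0,0,0],[0,0,0],[0,0,0],[0,0,0],[0,0,0],[0,0,0]])

```text
time: 17.37
ee_pos: [0.5273, 0.1933, 0.1507]
eef_rot: [0.99, 0.141, 0.0, -0.0]
ft_force: [-0.2, 0.7, -0.4]
width: 0.0389
grip_force: 0.0
```

```bash
python3 - <<'E'
from h import *
s=r.read_state(); print(s['ee_pos'],s['width'])
M,w=snap('wrist','w5.png');S,i=snap('scene','s5.png')
for c in ('red','blue','yellow'):
    print(c,[(b,ray(M,*b[0],.0395).round(4)[:2].tolist()) for b in blobs(w,c) if b[0][1]<300 and b[1]<200])
a=i[190:370,180:400][:,:,::-1];b=w[60:380,20:420][:,:,::-1]
cv2.imwrite('pics/c5.png',cv2.hconcat([cv2.resize(a,(390,320)),b]))
E
```

```text
[0.52730355 0.19328786 0.15071927] 0.03887971497545036
red [(([319.2, 240.1], 66), [0.5269, 0.1936]), (([327.5, 239.9], 27), [0.5286, 0.1882])]
blue [(([224.5, 241.2], 99), [0.5081, 0.2554])]
yellow [(([634.6, 137.8], 13), [0.6482, 0.0186]), (([576.7, 149.3], 160), [0.6312, 0.0511]), (([628.7, 147.2], 12), [0.6418, 0.0195]), (([623.5, 155.5], 10), [0.6361, 0.0204]), (([612.1, 168.3], 182), [0.6266, 0.0238]), (([32.7, 241.8], 163), [0.4711, 0.3809])]
```

View pics/c5.png

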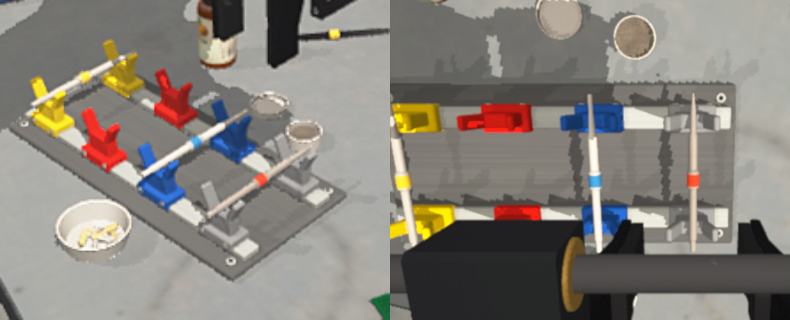

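Yellow lies in yellow (wrist (33,242)) and blue in blue (225,241). Red in grey at (322,240) is under the gripper and goes to the red saddle.

Call:
arm_command(xyz=[[0,-0.001,-0.04],[0,-0.001,-0.075],[0,-0.001,-0.105],[0,-0.001,-0.125],[0,-0.001,-0.131],[0,-0.001,-0.131],[0,-0.001,-0.131],[0,-0.001,-0.131]], rot=[[0,0,0],[0,0,0],[0,0,0],[0,0,0],[0,0,0],[0,0,0],[0,0,0],[0,0,0]])

```text
time: 18.13
ee_pos: [0.5286, 0.1924, 0.0213]
eef_rot: [0.99, 0.141, 0.001, -0.0]
ft_force: [0.6, 0.0, 0.4]
width: 0.0395
grip_force: 0.0
```

Call:
arm_command(xyz=[[0,0,0],[0,0,0],[0,0,0],[0,0,0],[0,0,0],[0,0,0],[0,0,0],[0,0,0],[0,0,0],[0,0,0]], rot=[[0,0,0],[0,0,0],[0,0,0],[0,0,0],[0,0,0],[0,0,0],[0,0,0],[0,0,0],[0,0,0],[0,0,0]], grip=0.0)

```text
time: 18.97
ee_pos: [0.5277, 0.1914, 0.0197]
eef_rot: [0.99, 0.141, 0.0, 0.0]
ft_force: [-1.1, -0.9, 3.2]
width: 0.0078
grip_force: 15.0
```

Call:
arm_command(xyz=[[0,0,0.02],[0,0,0.045],[0,0,0.06],[0,0,0.065],[-0.0095,0.032,0.065],[-0.019,0.0635,0.065],[-0.0285,0.095,0.065],[-0.0375,0.127,0.065],[-0.0375,0.127,0.065],[-0.0375,0.127,0.065],[-0.0375,0.127,0.065]], rot=[[0,0,0],[0,0,0],[0,0,0],[0,0,0],[0,0,0],[0,0,0],[0,0,0],[0,0,0],[0,0,0],[0,0,0],[0,0,0]])

```text
time: 19.88
ee_pos: [0.4902, 0.3178, 0.0838]
eef_rot: [0.99, 0.141, -0.0, 0.0]
ft_force: [0.7, -0.8, 0.3]
width: 0.0081
grip_force: 15.0
```

Call:
arm_command(xyz=[[0,0,-0.03],[0,0,-0.05],[0,0,-0.06],[0,0,-0.064],[0,0,-0.064],[0,0,-0.064],[0,0,-0.064]], rot=[[0,0,0],[0,0,0],[0,0,0],[0,0,0],[0,0,0],[0,0,0],[0,0,0]])

```text
time: 20.47
ee_pos: [0.4908, 0.3183, 0.0212]
eef_rot: [0.99, 0.141, 0.001, -0.0]
ft_force: [0.1, 0.3, 0.2]
width: 0.0078
grip_force: 15.0
```

Call:
arm_command(xyz=[[0,0,0],[0,0,0],[0,0,0],[0,0,0],[0,0,0],[0,0,0],[0,0,0]], rot=[[0,0,0],[0,0,0],[0,0,0],[0,0,0],[0,0,0],[0,0,0],[0,0,0]], grip=0.45)

```text
time: 21.05
ee_pos: [0.4901, 0.3184, 0.0206]
eef_rot: [0.99, 0.141, -0.0, 0.0]
ft_force: [0.0, -0.8, -0.0]
width: 0.038
grip_force: 0.0
```

Call:
arm_command(xyz=[[0,0,0.03],[0,0,0.065],[0,0,0.1],[0,0,0.14],[0,0,0.18],[0,0,0.2],[0,0,0.2],[0,0,0.2],[0,0,0.2]], rot=[[0,0,0],[0,0,0],[0,0,0],[0,0,0],[0,0,0],[0,0,0],[0,0,0],[0,0,0],[0,0,0]])

```text
time: 21.8
ee_pos: [0.4899, 0.318, 0.2196]
eef_rot: [0.99, 0.141, -0.0, 0.0]
ft_force: [-0.2, -0.5, -0.1]
width: 0.0394
grip_force: 0.0
```

```bash
python3 - <<'E'
from h import *
s=r.read_state(); print(s['ee_pos'],s['width'])
M,w=snap('wrist','w6.png');S,i=snap('scene','s6.png')
for c in ('red','blue','yellow'):
    print(c,[(b,ray(M,*b[0],.0395).round(4)[:2].tolist()) for b in blobs(w,c) if b[0][1]<300 and b[1]<200])
a=i[190:370,180:400][:,:,::-1];b=w[60:380,120:520][:,:,::-1]
cv2.imwrite('pics/c6.png',cv2.hconcat([cv2.resize(a,(390,320)),b]))
E
```

```text
[0.48992908 0.31796441 0.21959086] 0.039366143382560184
red [(([4.5, 66.0], 76), [0.5377, 0.5838]), (([320.2, 218.4], 77), [0.4908, 0.3178])]
blue [(([396.9, 219.2], 73), [0.5081, 0.2556])]
yellow [(([241.3, 219.9], 86), [0.4711, 0.3813])]
```

View pics/c6.png

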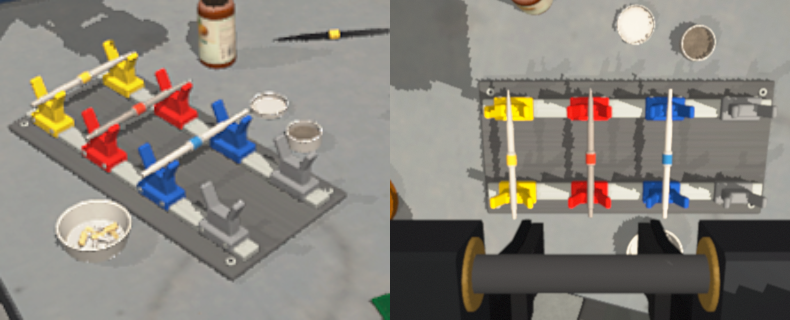

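All three collars match their saddles (wrist (241,220) yellow, (320,218) red, (397,219) blue). Grey is empty, and the dish and bottle have not moved.

```bash
python3 -c "
from bench import r
print(r.close_job())"
```

```text
the job is handed in; nothing more can be done
None
```

I moved all three cartridges into the saddles of their own colours, left the grey saddle empty, and handed the job in at about 22 s on the robot clock; no verdict was returned, but the last pictures show everything in place.

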